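# Close up the punch case

### The job

Put the centre punch down inside the open steel case, set the loose lid over the case, and press the lid down at both ends until it is fully home on the rim all round. Leave the bottle, the tape roll and the spray can where they stand.

Things in the scene. Friction and masses are not known exactly. Their poses are not given: they have to be found in the camera images.
- case_rim (a point): centre of the mouth of the open grey steel case, at its rim, 50 mm above the bench (the case is fixed). x = its long axis, y = short, z up. Outside 170 (x) x 94 (y) mm, walls 3 mm, inner floor 43 mm below the rim. Against each end wall (x = +-78 mm) stands a black catch bar 7 mm thick, 60 mm long in y; 148 mm are free between the bars
- catch_a (a joint): how far the catch bar at the case's +x end is pushed down, m: at 0 its top is 10 mm above the rim, at 0.010 level with it. It slides stiffly (8 N, more if fast) and stays where it is left; the lid's weight does not move it, so a lid just set down stays up to 10 mm proud
- catch_b (a joint): the same for the catch bar at the case's -x end
- lid_grip (a point): centre of the steel bar handle on the loose grey lid (about 0.25 kg), which lies on the bench right way up. The bar runs along the lid's long axis x: 72 mm long, 16 mm wide (y), 14 mm high, centre 27 mm above the lid's top face, on two posts; z up. Fully home, this point is 30 mm above the case rim; the lid fits either way round
- lid_press_a (a point): point on the lid's top face, 66 mm from its centre to its +x end: a 34 mm round thumb spot near a catch bar; 3 mm above the rim when home. The lid's top is 183 x 107 mm, 3 mm thick; its skirt reaches 20 mm below the underside, inside 177 x 101 mm (3.5 mm play each side over the case), lower edge flared
- lid_press_b (a point): the same at the lid's -x end
- punch_mid (a point): centre, half-way up, of the centre punch, a round steel and green hand tool lying on the bench, 122 mm long (along its own y), 24 mm thick across (x), 21 mm high
- bottle_mid (a point): centre of a squeeze bottle standing on the bench, 42 mm across, 129 mm high: a bystander
- tape_mid (a point): centre of a roll of masking tape lying on the bench, 92 mm across, 25 mm high: a bystander
- can_mid (a point): centre of a spray can standing on the bench, 65 mm across, 210 mm high: a bystander

How it is judged:
By the outcome, as a careful person would: the job done as asked, in the order asked, and still so for the second after the job is handed in, with the robot touching nothing.
It also fails if it takes over 72 s, if anything falls off the work surface, if the arm or the gripper's body presses on something with over 40 N, if the wrist force passes 120 N, or if a joint passes its speed limit or range.

### The arm

A 6-joint arm with a two-finger parallel gripper is mounted at the origin on the work surface; the furniture and walls round the work are solid. World frame = base frame: x ahead of the robot, y to its left, z up, the work surface at z = 0. Lengths are in mm, angles in rad, forces in N, time in s.
With the tool pointing down it reaches from about 325 to 900 mm from the base axis. Payload 3.5 kg.
Tool frame: the origin (TCP) lies on the centre line of the jaws, within the pads' length; the fingertips stand 11 mm ahead of it and the grasp point (between the pads) lies 8 mm behind it; z points along the fingers, y is the direction in which the jaws open and shut (so a half turn about z gives the same grasp; the last joint's range is limited). The gripper opens to 85 mm and grips with 20 to 120 N. Pads are 22 mm wide; open, the fingers measure 114 mm over their backs; the gripper's body (76 mm by 85 mm) begins 54 mm behind the grasp point. The pads swing forward as they close: fully open they stand 13 mm farther back than shut.
Start: joints at [1.147, 0.276, -0.026, 1.268, 0, 1.467], TCP at [197.085, 593.11, 242.313] pointing down, gripper open.
Joint ranges: [-3.12, 3.12], [-0.85, 1.88], [-1.08, 1.24], [-1.95, 2.15], [-1.57, 1.53], [-3.14, 3.14]. Speed limits (rad/s): [2.57, 2.57, 3.14, 3.14, 3.14, 3.14].

### API

Orientations are given as a rotation vector (axis times angle).
In Python, from plant import arm gives the robot as it stands. The module is installed in compiled form; this text tells all that it offers. Calls block until the motion is done:
- arm.move_to(position, orientation): joint-space move of the TCP to a pose.
- arm.line_to(position, rate=150, orientation=None): straight line of the TCP; orientation=None keeps the orientation; rate is the mean speed in mm/s.
- arm.move_j(angles): joint-space move.
- arm.set_gripper(opening, force=None): opening from 0.0 (shut) to 1.0 (fully open); force is the grip in N (None keeps the last); returns when the fingers have stopped.
- arm.pause(seconds).
- arm.inverse_kinematics(position, orientation): joint angles nearest the present ones, or None.
- arm.read_state(): the state.
- arm.capture(name): name is "scene" or "top"; returns the picture (384x512x3 uint8, blue, green, red); there is no depth.
- arm.camera_info(name): a dict with "mtx" (3x3 intrinsics, pixels), "distortion" ([k1, k2, p1, p2, k3] as OpenCV has them; the pictures are not rectified), "R" (3x3) and "t" (3): a world point X has camera coordinates R X + t. Camera axes: x right, y down, z forward; pixel columns grow to the right and rows downward; lengths in mm; the calibration is good to about 2 mm. A picture is of the moment at which its call begins. camera_info takes no time and is no camera call.
A pose or a line that the arm cannot do raises arm.IKError and nothing moves.
- arm.sign_off(): hands the job in, once; it reports no verdict.
The state is a dict: "clock": time; "joint_pos": joint angles; "joint_velocities": joint speeds; "effort": joint torques, N m; "position": TCP position; "ee_rot": TCP orientation; "force": force on the tool from outside, world axes, zero at the start; "moment": the same for the moment, N m; "opening": opening from 0.0 (shut) to 1.0 (fully open).
Only numpy, scipy, OpenCV 4.12 (cv2) and the standard library are available. Lean on these libraries where they do the work, as an engineer would, in place of code of your own. Each camera call takes 0.05 s, during which the arm holds its last target. There are 200 camera calls.

## Working session

There is one attempt and no reset: what is moved stays moved. The work goes in short steps, each a Python script; the robot and the scene stay as the last script left them, time stands still between calls to the robot, and variables do not carry over. Pictures are saved under pics/ and viewed, about 8 in all and at most 12, crops included, and the job is handed in when it is done.

```bash
mkdir -p pics; python3 - <<'E'
from plant import arm
import cv2,numpy as np
for n in ("scene","top"):
    im=arm.capture(n); cv2.imwrite(f"pics/{n}0.png",im)
    i=arm.camera_info(n); print(n,np.round(i["mtx"],1).tolist(),i["distortion"],np.round(i["R"],4).tolist(),np.round(i["t"],1).tolist())
a=cv2.resize(cv2.imread("pics/top0.png"),(800,600),interpolation=cv2.INTER_CUBIC);cv2.imwrite("pics/top0b.png",a)
s=arm.read_state();print(s)
E
```

```text
scene [[483.5, 0.0, 255.3], [0.0, 483.5, 187.4], [0.0, 0.0, 1.0]] [-0.03127075  0.          0.          0.          0.        ] [[0.1279, 0.9918, -0.0043], [0.7939, -0.1049, -0.599], [-0.5945, 0.0732, -0.8007]] [24.1, -375.7, 1435.9]
top [[379.4, 0.0, 256.6], [0.0, 379.4, 189.7], [0.0, 0.0, 1.0]] [0.02176377 0.         0.         0.         0.        ] [[0.0251, -0.9997, -0.0065], [-0.9821, -0.0235, -0.1867], [0.1865, 0.011, -0.9824]] [-109.7, 540.6, 866.5]
{'clock': 0.1, 'joint_pos': array([ 1.14659088e+00,  2.77091277e-01, -2.77388178e-02,  1.26800308e+00,
        2.04720726e-05,  1.46743296e+00]), 'joint_velocities': array([-0.00213664, -0.00308151,  0.00344957,  0.00032958,  0.00041454,
       -0.00093634]), 'effort': array([ 2.74615513e-04, -4.46708357e+01,  2.96127480e+01,  8.50297714e-03,
       -8.31562147e-05,  1.11204452e-05]), 'position': array([196.80424572, 592.48870775, 241.25248908]), 'ee_rot': array([-5.01730501e-01, -3.10070971e+00,  3.07987310e-03]), 'force': array([ 0.23580001, -0.18695035,  0.31010665]), 'moment': array([-0.01303335,  0.03062056,  0.04425117]), 'opening': 0.9951053840292342}
```

View pics/top0b.png

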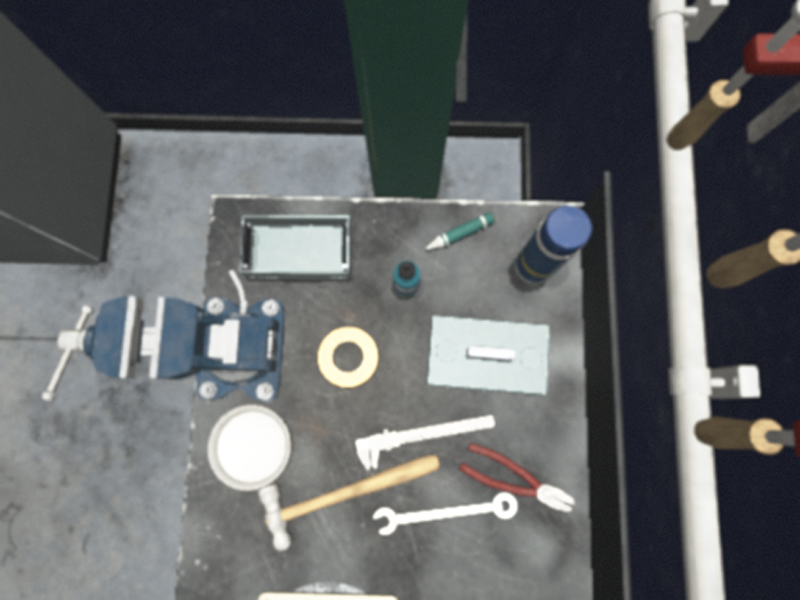

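View pics/scene0.png

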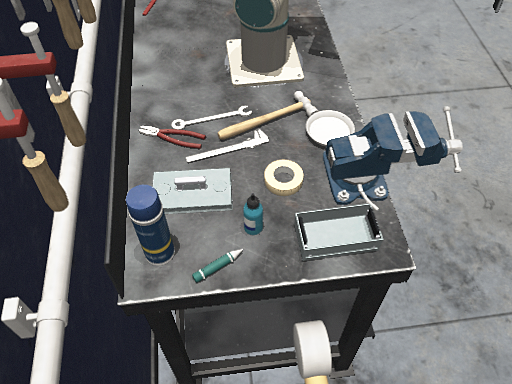

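```bash
python3 - <<'E'
import cv2
a=cv2.imread("pics/top0.png")[120:260,145:385];cv2.imwrite("pics/t1.png",cv2.resize(a,(792,462),interpolation=cv2.INTER_CUBIC))
a=cv2.imread("pics/scene0.png")[160:290,120:390];cv2.imwrite("pics/s1.png",cv2.resize(a,(783,377),interpolation=cv2.INTER_CUBIC))
E
```

```text
(no output)
```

View pics/t1.png

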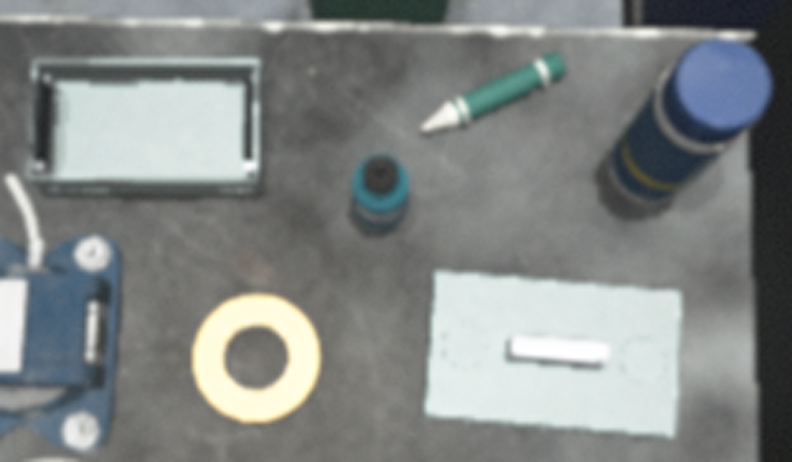

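View pics/s1.png

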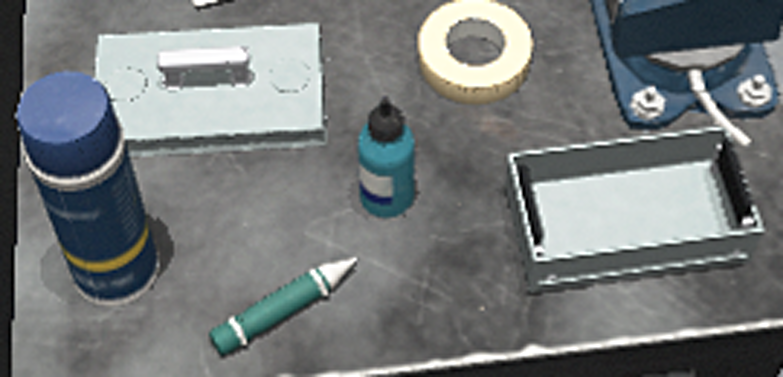

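```bash
cat >h.py <<'E'
from plant import arm
import cv2,numpy as np
from scipy.spatial.transform import Rotation as Ro
def bp(n,uv,z,off=(0,0),s=1):
    """pixels (of a crop at off, enlarged s) -> world points on the plane z"""
    i=arm.camera_info(n);R=np.array(i["R"]);t=np.array(i["t"])
    p=(np.array(uv,float)+.5)/s-.5+np.array(off)
    q=cv2.undistortPoints(p.reshape(-1,1,2),np.array(i["mtx"]),np.array(i["distortion"])).reshape(-1,2)
    d=np.c_[q,np.ones(len(q))]@R; C=-R.T@t
    return C+d*((z-C[2])/d[:,2])[:,None]
def px(n,X):
    i=arm.camera_info(n);return cv2.projectPoints(np.array(X,float).reshape(-1,1,3),np.array(i["R"]),np.array(i["t"]),np.array(i["mtx"]),np.array(i["distortion"]))[0].reshape(-1,2)
def down(yaw):
    """tool down, jaw axis (tool y) at yaw from world x"""
    y=np.array([np.cos(yaw),np.sin(yaw),0]);z=np.array([0,0,-1.]);x=np.cross(y,z)
    return Ro.from_matrix(np.c_[x,y,z]).as_rotvec()
E
python3 - <<'E'
from h import *
T=dict(off=(145,120),s=3.3);S=dict(off=(120,160),s=2.9)
def rep(k,p):
    e=np.diff(np.r_[p,p[:1]],axis=0)[:,:2]
    print(k,np.round(p[:,:2],1).tolist(),"c",p.mean(0).round(1),"len",np.linalg.norm(e,axis=1).round(1),"ang",np.degrees(np.arctan2(e[:,1],e[:,0])).round(1))
rep("case T",bp("top",[(33,61),(262,58),(262,181),(30,181)],50,**T))
rep("case S",bp("scene",[(509,155),(730,130),(762,232),(530,262)],50,**S))
rep("lid T",bp("top",[(435,270),(682,291),(675,437),(426,413)],23,**T))
rep("lid S",bp("scene",[(98,35),(321,24),(325,132)],23,**S))
rep("handle T",bp("top",[(508,336),(610,343),(607,366),(507,359)],57,**T))
rep("handle S",bp("scene",[(160,48),(247,46),(247,65),(159,70)],57,**S))
rep("punch T",bp("top",[(421,131),(565,64)],10.5,**T))
rep("punch S",bp("scene",[(356,260),(217,341)],10.5,**S))
rep("bottle T",bp("top",[(381,175)],129,**T)); rep("bottle S",bp("scene",[(386,100)],129,**S))
rep("can T",bp("top",[(722,83)],210,**T));rep("can S",bp("scene",[(66,100)],210,**S))
rep("tape T",bp("top",[(257,357)],25,**T))
E
```

```text
case T [[667.4, 159.8], [673.9, -12.3], [579.1, -16.2], [575.0, 155.1]] c [623.9  71.6  50. ] len [172.2  95.  171.3  92.6] ang [ -87.8 -177.7   91.4    2.9]
case S [[579.9, -11.4], [579.5, 159.1], [669.7, 157.9], [671.9, -12.7]] c [625.3  73.2  50. ] len [170.5  90.2 170.6  92. ] ang [ 90.1  -0.8 -89.3 179.2]
lid T [[519.9, -146.1], [508.5, -330.4], [400.9, -322.9], [413.6, -141.1]] c [ 460.7 -235.1   23. ] len [184.6 107.9 182.2 106.5] ang [-93.5 176.   86.   -2.7]
lid S [[401.0, -321.5], [413.6, -137.8], [522.3, -145.3]] c [ 445.6 -201.6   23. ] len [184.1 109.  214. ] ang [  86.1   -3.9 -124.5]
handle T [[468.0, -197.5], [464.8, -270.2], [448.4, -267.9], [451.6, -196.9]] c [ 458.2 -233.1   57. ] len [72.7 16.6 71.1 16.4] ang [-92.5 172.   87.4  -2.2]
handle S [[448.8, -267.2], [455.9, -199.0], [474.7, -200.3], [470.6, -268.6]] c [ 462.5 -233.8   57. ] len [68.5 18.9 68.5 21.8] ang [ 84.1  -3.8 -93.4 176.3]
punch T [[630.8, -134.1], [687.7, -245.9]] c [ 659.3 -190.    10.5] len [125.4 125.4] ang [-63.1 116.9]
punch S [[631.8, -133.6], [684.7, -239.8]] c [ 658.2 -186.7   10.5] len [118.6 118.6] ang [-63.5 116.5]
bottle T [[567.0, -104.2]] c [ 567.  -104.2  129. ] len [0.] ang [0.]
bottle S [[574.4, -102.9]] c [ 574.4 -102.9  129. ] len [0.] ang [0.]
can T [[610.7, -312.4]] c [ 610.7 -312.4  210. ] len [0.] ang [0.]
can S [[606.4, -310.1]] c [ 606.4 -310.1  210. ] len [0.] ang [0.]
tape T [[451.4, -15.5]] c [451.4 -15.5  25. ] len [0.] ang [0.]
```

```bash
cat >>h.py <<'E'
def go(x,y,z,yawdeg):
    """joint move, taking whichever of the two equal grasps turns the joints less"""
    q0=arm.read_state()["joint_pos"];c=[]
    for k in (0,np.pi):
        o=down(np.radians(yawdeg)+k);q=arm.inverse_kinematics([x,y,z],o)
        if q is not None:c.append((np.abs(np.array(q)-q0).max(),k,o))
    c.sort(key=lambda a:a[0]);arm.move_to([x,y,z],c[0][2])
def st(m=""):
    s=arm.read_state();print(m,"t",round(s["clock"],1),"p",s["position"].round(1),"F",s["force"].round(1),"open",round(s["opening"],3),"j6",round(s["joint_pos"][5],2));return s
E
python3 - <<'E'
from h import *
go(658.7,-188.5,240,26.7);st()
arm.line_to([658.7,-188.5,60],250);st()
arm.line_to([658.7,-188.5,14],80);st("down")
arm.set_gripper(0,40);st("grip")
arm.line_to([658.7,-188.5,120],200);s=st("up")
cv2.imwrite("pics/s2.png",cv2.resize(arm.capture("scene")[80:300,80:400],(800,550)))
E
```

```text
t 3.3 p [ 658.9 -187.6  240.1] F [-0.7  0.7 -0.1] open 0.998 j6 0.73
 t 4.1 p [ 660.  -188.8   61.5] F [-0.6  0.   0.7] open 1.0 j6 0.73
down t 4.9 p [ 658.6 -188.5   13.7] F [ 0.  -0.3  0. ] open 1.0 j6 0.73
grip t 5.5 p [ 659.1 -188.5   14.5] F [-0.2  0.8  2.9] open 0.228 j6 0.73
up t 6.2 p [ 657.5 -188.1  118.6] F [ 0.2  0.2 -3.3] open 0.226 j6 0.73
```

View pics/s2.png

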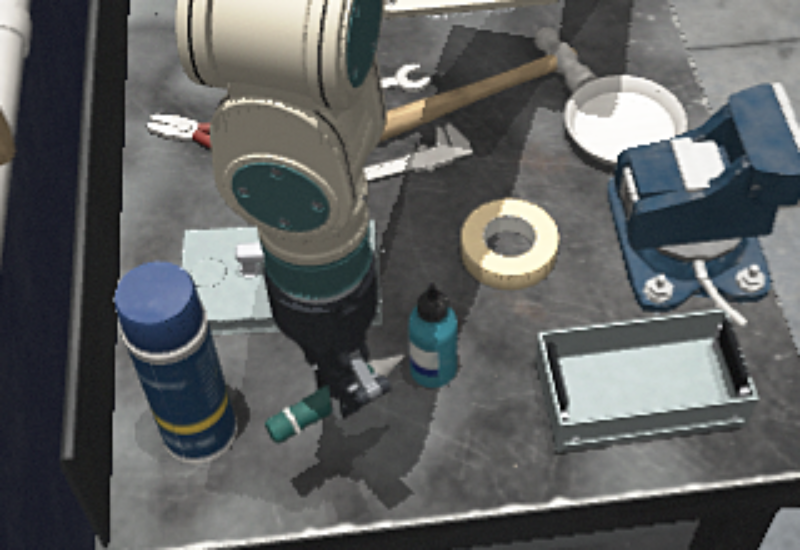

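The picture shows the punch held level between the fingers (about 335,395), clear of the bottle and the can. I'll place it in the case next.

```bash
python3 - <<'E'
from h import *
arm.line_to([658.7,-188.5,200],250)
go(624.7,72.4,200,1.0)
arm.line_to([624.7,72.4,70],200)
arm.line_to([624.7,72.4,24],60);st("low")
for z in (22.5,21,20):
    arm.line_to([624.7,72.4,z],20);s=st()
    if s["force"][2]>2: break
arm.set_gripper(0.45);st("open")
arm.line_to([624.7,72.4,80],80);st()
go(460.7,-235,200,-3.8);st()
cv2.imwrite("pics/s3.png",cv2.resize(arm.capture("top")[120:260,145:385],(792,462),interpolation=cv2.INTER_CUBIC))
E
```

```text
low t 9.4 p [625.1  72.4  24.2] F [ 0.8  0.1 -2.9] open 0.226 j6 1.57
 t 9.7 p [624.9  72.4  22.8] F [ 0.2 -0.9 -3.1] open 0.224 j6 1.57
 t 9.9 p [625.3  72.4  21.5] F [-0.2  0.5  0.7] open 0.222 j6 1.57
 t 10.2 p [625.3  72.4  21.5] F [-0.7  0.5  7. ] open 0.227 j6 1.57
open t 10.5 p [624.7  72.4  19.8] F [-0.3  0.1 -0.2] open 0.448 j6 1.57
 t 11.4 p [624.2  72.4  79.6] F [ 0.3 -0.2  0.1] open 0.45 j6 1.57
 t 12.8 p [ 460.9 -234.3  199.5] F [0.5 0.7 0.4] open 0.448 j6 1.04
```

View pics/s3.png

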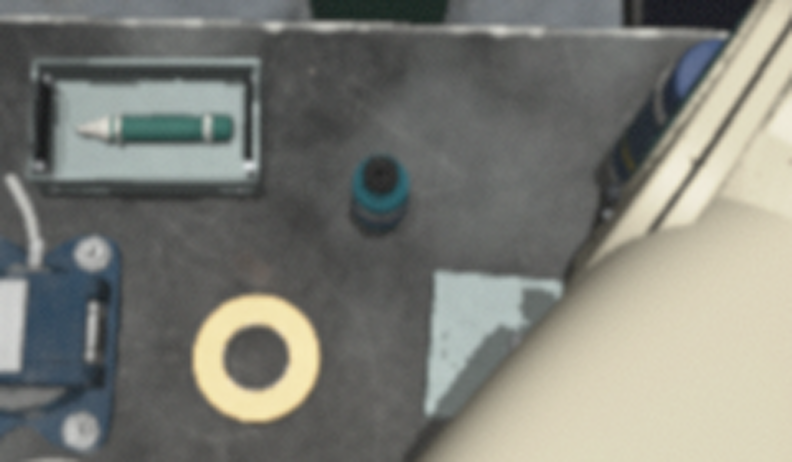

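The punch lies flat in the case (tip 80,128 to tail 233,128), clear of both bars. Next is the lid.

```bash
python3 - <<'E'
from h import *
arm.set_gripper(0.7)
arm.line_to([460.7,-235,90],250)
arm.line_to([460.7,-235,42],80);st("at bar")
arm.set_gripper(0,100);st("grip")
arm.line_to([460.7,-235,60],60);st("lift")
arm.line_to([460.7,-235,220],250);st("up")
go(624.7,72.4,220,1.0);st("over")
arm.line_to([624.7,72.4,125],120);st("low")
cv2.imwrite("pics/s4.png",cv2.resize(arm.capture("scene")[120:290,240:420],(635,600),interpolation=cv2.INTER_CUBIC))
E
```

```text
at bar t 14.5 p [ 461.  -235.2   42.3] F [ 0.2  0.5 -0.8] open 0.7 j6 1.04
grip t 15.0 p [ 460.8 -235.2   42.6] F [-2.4  1.2  5.1] open 0.169 j6 1.04
lift t 15.4 p [ 461.  -235.2   60.3] F [ 0.   0.2 -2.8] open 0.166 j6 1.04
up t 16.2 p [ 459.7 -234.3  218.4] F [-0.  1. -3.] open 0.166 j6 1.04
over t 17.5 p [624.2  71.3 219.5] F [ 0.4  0.4 -3.7] open 0.17 j6 1.57
low t 18.5 p [625.6  72.2 125.9] F [ 1.1 -0.1 -2.2] open 0.163 j6 1.57
```

View pics/s4.png

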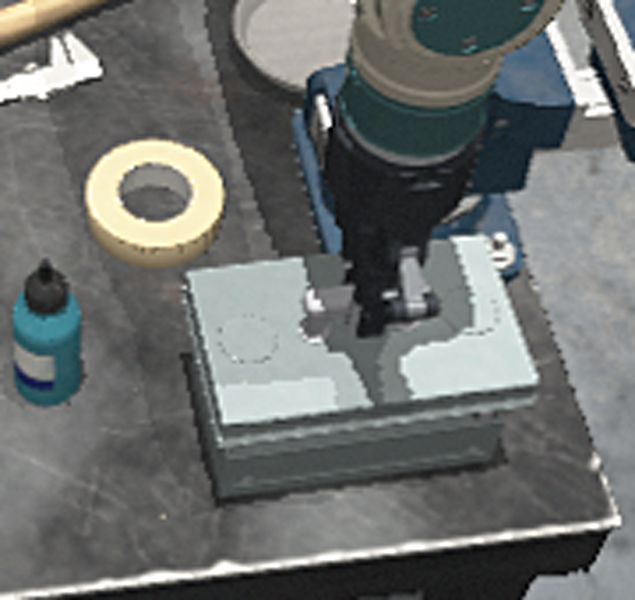

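```bash
python3 - <<'E'
from h import *
p=bp("scene",[(187,272),(489,237),(540,383),(222,425)],106.5,(240,120),3.53)
e=np.diff(np.r_[p,p[:1]],axis=0)[:,:2]
print(p[:,:2].round(1),p.mean(0).round(1),np.linalg.norm(e,axis=1).round(1),np.degrees(np.arctan2(e[:,1],e[:,0])).round(1))
x,y=624.7,72.4
for z in (105,98,94,91,89,87,86,85,84,83,82,81,80):
    arm.line_to([x,y,z],40);s=st(z)
    if s["force"][2]>4: break
E
```

```text
[[575.5 -19.6]
 [573.8 164.5]
 [677.6 164.5]
 [680.8 -18.5]] [626.9  72.8 106.5] [184.1 103.8 183.  105.4] [  90.5   -0.   -89.  -179.4]
105 t 19.2 p [624.6  72.4 104.7] F [ 0.4  1.1 -4.2] open 0.165 j6 1.57
98 t 19.5 p [624.3  72.4  97.5] F [ 0.1 -0.5 -3.2] open 0.162 j6 1.57
94 t 19.7 p [624.4  72.4  93.6] F [-0.3  0.4 -2.9] open 0.167 j6 1.57
91 t 20.0 p [624.5  72.4  90.7] F [ 0.3  0.1 -2.5] open 0.165 j6 1.57
89 t 20.2 p [624.6  72.4  88.8] F [-0.7  0.8 -3.4] open 0.164 j6 1.57
87 t 20.5 p [624.5  72.4  86.8] F [ 0.2 -0.3 -3.6] open 0.168 j6 1.57
86 t 20.7 p [624.6  72.4  85.9] F [-1.1  0.7 -3.1] open 0.165 j6 1.57
85 t 21.0 p [624.6  72.4  84.9] F [ 0.2 -0.5 -2.7] open 0.163 j6 1.57
84 t 21.2 p [624.6  72.4  83.9] F [ 0.3  0.4 -2.2] open 0.164 j6 1.57
83 t 21.5 p [624.6  72.4  82.9] F [-0.8  0.2 -3. ] open 0.164 j6 1.57
82 t 21.7 p [624.6  72.4  81.9] F [ 0.3  0.5 -2.5] open 0.165 j6 1.57
81 t 22.0 p [624.6  72.4  80.9] F [-0.9  0.6 -2.2] open 0.168 j6 1.57
80 t 22.2 p [624.9  72.4  80.3] F [-1.1 -1.1 -1.2] open 0.166 j6 1.57
```

```bash
python3 - <<'E'
from h import *
x,y=624.7,72.4
for z in (79,78,77,76):
    s=st(z)
    if s["force"][2]>3: break
    arm.line_to([x,y,z],30)
st("set"); arm.set_gripper(0.5);st("rel")
arm.line_to([x,y,160],150)
arm.set_gripper(0.0,40);st("shut")
arm.line_to([x-200,y-200,250],300)
cv2.imwrite("pics/t5f.png",arm.capture("top"));cv2.imwrite("pics/s5f.png",arm.capture("scene"))
a=cv2.resize(cv2.imread("pics/s5f.png")[190:290,270:400],(780,600),interpolation=cv2.INTER_CUBIC);cv2.imwrite("pics/s5.png",a)
E
```

```text
79 t 22.2 p [624.9  72.4  80.3] F [-1.1 -1.1 -1.2] open 0.166 j6 1.57
78 t 22.5 p [625.   72.4  80.1] F [-2.5 -0.5  5.2] open 0.167 j6 1.57
set t 22.5 p [625.   72.4  80.1] F [-2.5 -0.5  5.2] open 0.167 j6 1.57
rel t 22.9 p [624.8  72.4  78.8] F [ 0.6  0.1 -0.7] open 0.499 j6 1.57
shut t 24.1 p [624.6  72.4 159.6] F [ 0.5 -0.   0.1] open 0.0 j6 1.57
```

View pics/s5.png

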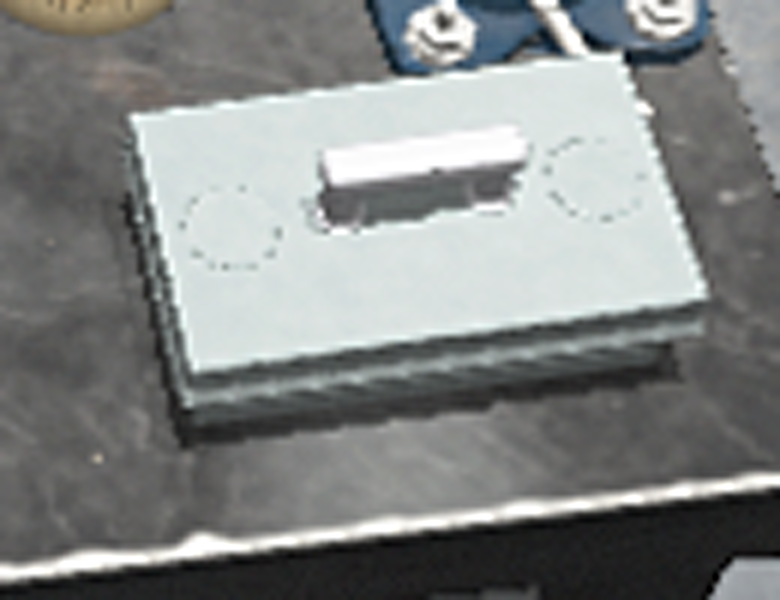

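```bash
cat >>h.py <<'E'
def press(x,y,z0,z1,fmax=45,step=1.0,rate=25):
    """push down from z0 in steps until z1 or fmax; returns last force and height"""
    z=z0
    while True:
        arm.line_to([x,y,z],rate);s=arm.read_state();f=s["force"][2]
        if f>fmax or z<=z1: break
        z-=step
    print("press",round(y),"cmd",z,"p",s["position"].round(1),"F",s["force"].round(1),"t",round(s["clock"],1));return f
E
python3 - <<'E'
from h import *
p=bp("scene",[(231,228),(595,180)],62,(270,190),6);c=p.mean(0);d=p[1]-p[0]
print(p.round(1),c,np.linalg.norm(d),np.degrees(np.arctan2(d[1],d[0])))
u=d/np.linalg.norm(d)*64; A=(c+u)[:2];B=(c-u)[:2];print(A,B)
go(*B,120,1.0);arm.line_to([*B,80],150)
press(*B,76,68)
arm.line_to([*B,120],150);arm.line_to([*A,120],200);arm.line_to([*A,80],150)
press(*A,76,68)
arm.line_to([*A,100],150)
E
```

```text
[[627.2   6.8  62. ]
 [624.5 138.5  62. ]] [625.86553342  72.67764404  62.        ] 131.6888549907958 91.16873858497922
[624.56013043 136.66432956] [627.17093642   8.69095853]
press 9 cmd 68.0 p [627.5   8.6  69.1] F [-1.7  0.3  6.9] t 29.1
press 137 cmd 68.0 p [624.6 136.7  68.9] F [-1.9 -0.1  6.4] t 33.1
```

```bash
python3 - <<'E'
from h import *
A=np.array([624.56,136.66]);B=np.array([627.17,8.69])
press(*A,69,56,50,step=1.5,rate=30)
arm.line_to([*A,110],200);arm.line_to([*B,110],250);arm.line_to([*B,75],200)
press(*B,70,56,50,step=1.5,rate=30)
arm.line_to([*B,110],200);arm.line_to([*A,110],250);arm.line_to([*A,72],200)
press(*A,66,56,50,step=1.5,rate=30)
arm.line_to([*A,110],200)
E
```

```text
press 137 cmd 55.5 p [625.5 136.8  64.3] F [-16.8  -2.5  44.2] t 36.9
press 9 cmd 55.0 p [627.8   8.5  63.8] F [-17.7  -0.7  47.3] t 41.1
press 137 cmd 55.5 p [625.1 136.9  63.9] F [-15.4  -1.9  42.1] t 44.7
```

```bash
python3 - <<'E'
from h import *
A=np.array([624.56,136.66]);B=np.array([627.17,8.69])
arm.line_to([*B,110],250);arm.line_to([*B,68],200)
press(*B,65,56,50,step=2,rate=30)
arm.line_to([*B,110],200);arm.line_to([*A,110],250);arm.line_to([*A,68],200)
press(*A,65,62,50)
arm.line_to([*A,200],200);arm.line_to([450,-150,260],300);st()
cv2.imwrite("pics/t6f.png",arm.capture("top"));cv2.imwrite("pics/s6f.png",arm.capture("scene"))
a=cv2.resize(cv2.imread("pics/s6f.png")[190:290,270:400],(780,600),interpolation=cv2.INTER_CUBIC);cv2.imwrite("pics/s6.png",a)
E
```

```text
press 9 cmd 55 p [628.    8.9  63.8] F [-16.6   2.1  46.1] t 47.6
press 137 cmd 62.0 p [624.7 136.8  64. ] F [-4.7 -0.8  9.8] t 50.1
 t 52.2 p [ 449.9 -149.4  259.5] F [-0.2  0.5  0.8] open 0.0 j6 1.1
```

View pics/s6.png

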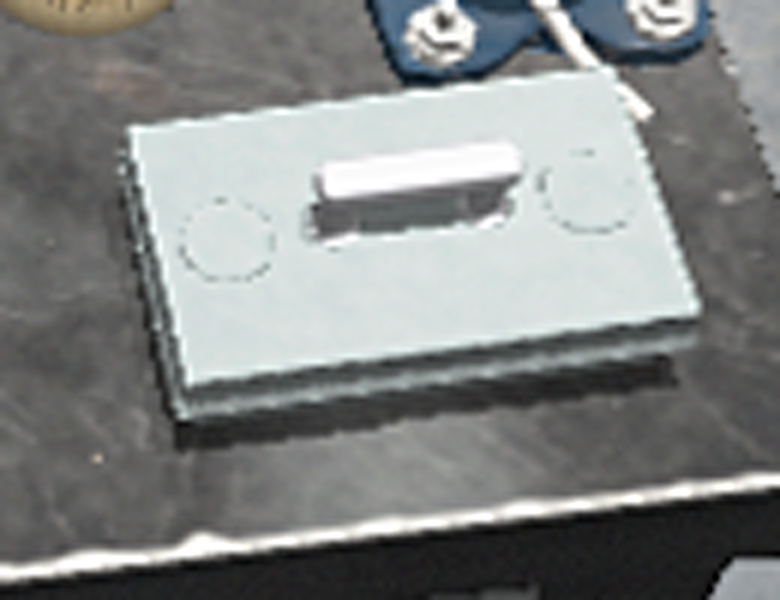

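```bash
python3 - <<'E'
from h import *
a=cv2.imread("pics/scene0.png").astype(int);b=cv2.imread("pics/s6f.png").astype(int)
for n,(u,v,w,h) in dict(tape=(262,158,44,38),bottle=(240,192,26,45),can=(125,183,50,82)).items():
    print(n,np.abs(a-b)[v:v+h,u:u+w].mean().round(1))
st(); arm.sign_off()
E
```

```text
tape 2.2
bottle 2.7
can 11.5
 t 52.3 p [ 450.2 -149.1  259.5] F [0.6 0.6 0.1] open 0.002 j6 1.1
the job is handed in; nothing more can be done
```

The punch is inside the case, and the lid is over it and pressed home at both ends. I handed the job in at about 52 s of the 72 s allowed.

- **Punch:** it was placed lying along the case. The top picture taken before the lid went on showed it flat and clear of both catch bars.
- **Lid:** the fingertips stopped hard at TCP z of about 64 mm at both ends. That puts the lid top near 53 mm, 3 mm above the rim, which is the fully home height. I pressed the −y end (lid spot B) twice, both to 46–47 N. I pressed the +y end (lid spot A) twice to 42–44 N; its last touch was a light check at about 10 N, at the same height. The last picture shows the lid lower by the same amount at both ends and level.
- **Set-down height:** on first set-down the lid measured about 2 mm lower than the nominal 10 mm proud. I did not look into why.
- **Bystanders:** before and after pictures show the tape and the bottle unchanged. The can's patch differed more (11.5 grey levels against 2–3). That is probably the arm or its shadow, because the arm was parked nearby and nothing I did came close to touching the can. I did not check it with a picture.

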